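Open the rust remover at the spotting tray

TASK

Open the square bottle of rust remover: first stand it fully down in the square socket of the steel drip tray, which keeps it from turning, then press its safety cap down, twist it anticlockwise until it comes free and lift it straight off, leaving the bottle standing in the socket. Finish while holding the cap, level and still in the gripper, over the open mouth and about 5 cm above it, so that it can drip back; do not put it down or let go of it. Do not push or knock over the round bottle, the mug or the tin.

Things in the scene. Friction and masses are not known exactly. Their poses are not given: they have to be found in the camera images.
- bottle: the only square bottle: white plastic, 56 x 56 mm, paper label on two sides, ribbed grey cap. Loose, about 0.3 kg, upright at the start. Origin: centre of the underside, z up its axis. Body 78 mm high, collar 43 mm across with its top at 90.5 mm, neck rim at 112 mm, 126 mm high with the cap. May be carried by its locked cap or by the flat sides of its body.
- cap: ribbed round grey safety cap of the square bottle, 44 mm across, 30 mm high, 40 g. Origin: centre of its lower edge, z up its axis. Locked, its origin is 96 mm above the bottle's underside and its x axis along the bottle's; three lugs inside sit behind 3 mm teeth under a flange of the neck, so that unpressed it neither turns nor lifts off. Once free, it lifts straight off.
- cap_liner (a joint): spring liner inside the cap, in m: 0 with the cap locked, + as the cap is pressed down, -0.003 with the cap free. It pushes the cap up with 5 N locked. Press the cap 4 to 5 mm (11 to 13 N; at 5.5 mm it meets the collar), keep it down and turn it anticlockwise seen from above: it is free between 45 and 80 degrees against the bottle (aim at 63; a stop ends the turn at 85).
- mouth (a point): centre of the rim of the square bottle's neck, on the bottle's axis 112 mm above its underside; rim 25 mm across. z up along the bottle's axis.
- tray: fixed steel drip tray, 150 x 150 mm, rim 12 mm high, with a square socket in the middle that stands in line with its sides. Origin: centre of the underside; x and y along its sides.
- socket (a point): centre of the socket's floor, 4 mm above the tray's underside; axes as the tray's. The socket is 60.5 mm square inside (the bottle fits in any of four quarter turns), its walls reach 26 mm above its floor and end in lips that flare outward by about 7 mm to 33 mm above its floor.
- round_bottle: white round bottle with a plain grey screw cap, 56 mm across, 128 mm high, loose; not to be opened. Origin: centre of the underside.
- mug: white dotted mug, 82 mm across, 91 mm high, loose, at the back right. Origin: centre of the underside.
- tin: food tin with a picture label, 75 mm across, 58 mm high, loose, at the back. Origin: centre of the underside.
Mind the look-alikes: they are no part of the job. Leave any blue or purple look-alike of the cap alone.

How it is judged:
On the way, in this order (a step that is already met when the one before it is completed fails the run):
1. the square bottle stands fully down in the socket, its cap still locked on (horizontal distance between bottle and socket below 0.006 m and z of bottle in the frame of socket below 0.004 m and angle between bottle's own z axis and vertical below 0.08 rad and z of cap in the frame of bottle below 0.099 m and angle between the x axis of cap and the x axis of bottle, either way round below 0.3 rad), for 0.2 s.
2. the cap has been turned free of its teeth, still on the neck of the seated bottle (angle between the x axis of cap and the x axis of bottle, either way round above 0.68 rad and z of cap in the frame of bottle below 0.104 m and horizontal distance between bottle and socket below 0.006 m and z of bottle in the frame of socket below 0.008 m), for 0.05 s.
At the end, for the whole second after the job is handed in: The cap is held between the fingers, clear of the bottle and still, level to 17 degrees, its lower edge 20 to 100 mm above the mouth and within 20 mm of its axis, while the bottle stands upright (5 degrees) in the socket, down to 4 mm and within 6 mm of its middle, touched by nothing of the robot (z of cap in the frame of mouth between 0.02 and 0.1 m and horizontal distance between cap and mouth below 0.02 m and angle between cap's own z axis and vertical below 0.3 rad and contact force between the fingers and cap above 1 N and contact force between each of cap, the arm, the fingers and bottle below 0.05 N and linear speed of cap below 0.03 m/s and horizontal distance between bottle and socket below 0.006 m and z of bottle in the frame of socket below 0.004 m and angle between bottle's own z axis and vertical below 0.08 rad); the arm keeps its last pose, push and grip.
It fails at once if the round bottle is pushed more than 30 mm or knocked over (distance of round_bottle from where it was at the start of the episode above 0.03 m or angle between round_bottle's own z axis and vertical above 0.5 rad).
It fails at once if the mug is pushed more than 30 mm or knocked over (distance of mug from where it was at the start of the episode above 0.03 m or angle between mug's own z axis and vertical above 0.5 rad).
It fails at once if the tin is pushed more than 30 mm or knocked over (distance of tin from where it was at the start of the episode above 0.03 m or angle between tin's own z axis and vertical above 0.5 rad).
It fails at once if the square bottle is knocked over (angle between bottle's own z axis and vertical above 0.7 rad).
It also fails if it takes over 48 s, if anything falls off the work surface, if the arm or the gripper's body presses on something with over 40 N, if the wrist force passes 120 N, or if a joint passes its speed limit or range.

ROBOT

A 6-joint arm with a two-finger parallel gripper is mounted at the origin on a cart in front of the work surface, level with it; the furniture and walls round the work are solid. World frame = base frame: x ahead of the robot, y to its left, z up, the work surface at z = 0. Lengths are in m, angles in rad, forces in N, time in s.
With the tool pointing down it reaches from about 0.3 to 0.875 m from the base axis. Payload 6.4 kg.
Tool frame: the origin (TCP) lies at the very end of the fingers, on their centre line; the grasp point (between the pads) lies grip_point_offset behind it (grip_point_offset is the distance from the TCP to the grasp point, in m); z points along the fingers, y is the line along which they close (so a half turn about z gives the same grasp; the last joint's range is limited). The gripper opens to 85 mm and grips with 20 to 120 N. Pads are 22 mm wide; open, the fingers measure 114 mm over their backs; the gripper's body (76 mm by 85 mm) begins 54 mm behind the grasp point. The pads swing forward as they close: fully open they stand 13 mm farther back than shut.
Start: joints at [0.958, 0.181, 1.607, -0, 1.354, -0.206], TCP at [0.228, 0.528, 0.231] pointing down, gripper open.
Joint ranges: [-2.99, 2.99], [-0.89, 2.07], [0.3, 2.58], [-1.14, 4.28], [0, 2.63], [-3.12, 3.12]. Speed limits (rad/s): [2.57, 2.57, 3.01, 3.14, 3.14, 3.14].

INTERFACE

Orientations are given as a unit quaternion [x, y, z, w].
In Python, from station import get_obs, capture, get_calibration, job_done, grip_point_offset gives the robot as it stands.
- The arm moves only by the shell command python3 -m handwheel 'ROWS' [FORCE]. ROWS is JSON, a list of rows, each a list of 5 numbers: the finger opening in mm, from 0 to 85.4, then the shift along the tool's x, y, z as a fraction of full scale, then the turn about the tool's z as a fraction of full scale. In form: [[claw, tx, ty, tz, yaw], ...]. A call has 1 to 12 rows; each row shifts and turns the commanded pose from where the row before left it, along the tool's axes as they then stand; what a row does not reach is not made up. Full scale, the value 1, is 2 cm for a shift and 0.12 rad for a turn. A row lasts 1/12 s, in which the tool goes at most 41.7 mm and 7.16 degrees, less where a joint would pass 70% of its speed; a pose out of reach is approached as far as the arm can. A call with a number of a shift or a turn outside -1 to 1 is refused whole. A call with a gripper value outside its range is refused whole. The fingers move at their own pace and stop on an object; FORCE is the grip in N (left out, the last holds). Time passes only in rows, so rows that do not move let the fingers close. It gives the time, the measured TCP pose, the force, the opening and the grip force at its end, in the units of the state.
- get_obs(): the state, without advancing time (a new reading comes with each control period).
- capture(name): name is "side" or "top" or "wrist"; returns (picture, depth): 420x560x3 uint8, red, green, blue; 420x560 float32, m along the optical axis (not along the pixel's ray), 0 where there is no reading.
- get_calibration(name): a dict with "intrinsics" (3x3 intrinsics, pixels), "R" (3x3) and "t" (3): a world point X has camera coordinates R X + t. Camera axes: x right, y down, z forward; pixel columns grow to the right and rows downward; lengths in m; the calibration is good to about 2 mm. A picture is of the moment at which its call begins: read the wrist's pose just before it. get_calibration takes no time and is no camera call; for the wrist camera it gives the pose at the moment of the call.
- job_done(): hands the job in; it is judged then, once.
The state is a dict: "clock": time; "qpos": joint angles; "joint_velocities": joint speeds; "joint_efforts": joint torques, N m; "ee_pos": TCP position; "orientation": TCP orientation; "wrist_force": force on the tool from outside, world axes, zero at the start; "ft_torque": the same for the moment, N m; "gripper_width": finger opening in m; "finger_force": force on a finger pad.
Only numpy, scipy, OpenCV 4.12 (cv2) and the standard library are available. Lean on these libraries where they do the work, as an engineer would, in place of code of your own. Each camera call takes 0.05 s, during which the arm holds its last target. There are 200 camera calls.

## Working session

There is one attempt and no reset: what is moved stays moved. The work goes in short steps, Python scripts to look and compute and a shell command to move; the robot and the scene stay as the last step left them, time stands still between calls to the robot, and variables do not carry over. Pictures are saved under pics/ and viewed, at most 10 in all, crops included, and the job is handed in when it is done.

```bash
mkdir -p pics; python3 - <<'E'
from station import *
import cv2,numpy as np
o=get_obs();print(o['clock'],o['ee_pos'],o['orientation'],grip_point_offset if not callable(grip_point_offset) else grip_point_offset())
for n in('top','side'):
    p,d=capture(n);cv2.imwrite(f'pics/{n}0.png',p[:,:,::-1]);np.savez(f'{n}0.npz',p=p,d=d)
    c=get_calibration(n);print(n,c)
E
```

```text
0.0 [0.22714182 0.52760531 0.23036442] [ 2.01990096e-01  9.79387138e-01 -8.35897462e-04 -3.68352569e-04] 0.0187
top {'intrinsics': array([[473.80313846,   0.        , 284.02220218],
       [  0.        , 473.80313846, 208.0416453 ],
       [  0.        ,   0.        ,   1.        ]]), 'R': array([[ 0.0284475 , -0.99955634,  0.00882374],
       [-0.99624346, -0.02907329, -0.08157032],
       [ 0.08179066, -0.00647012, -0.99662853]]), 't': array([0.3522054 , 0.58468038, 1.62964753])}
side {'intrinsics': array([[466.86213271,   0.        , 280.07413287],
       [  0.        , 466.86213271, 208.04069815],
       [  0.        ,   0.        ,   1.        ]]), 'R': array([[ 0.80518045, -0.59265729, -0.02101877],
       [-0.35076851, -0.44737498, -0.82268893],
       [ 0.47816932,  0.66978577, -0.5681031 ]]), 't': array([-0.22165965,  0.4452066 ,  0.7658172 ])}
```

View pics/top0.png

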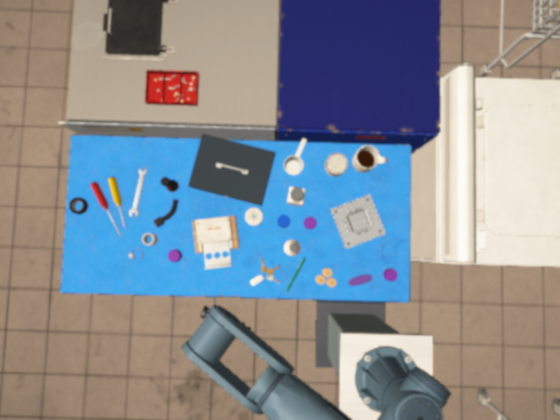

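View pics/side0.png

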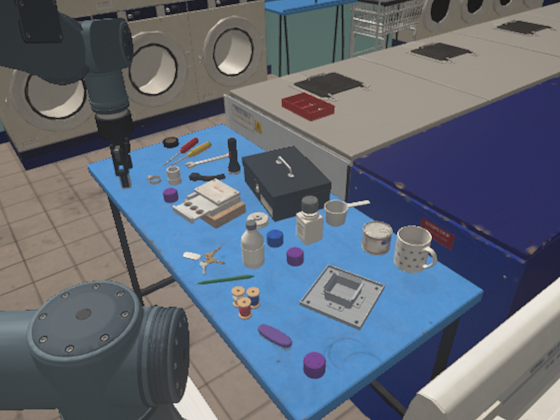

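Top view: the square bottle is at (297,195), side (309,220). Look-alikes are the round bottle at top (292,247), side (252,243), and the blue and purple caps at (284,221) and (310,223). The tray is at (358,221), the tin at (336,163), the mug at (367,158) and a ladle/cup at (293,165). I choose (297,195), which has the square shoulders and ribbed cap, and check it in a close crop.

```bash
cat > h.py <<'E'
import numpy as np,cv2
from station import *
def ray(c,u,v,z):
    K,R,t=c['intrinsics'],np.array(c['R']),np.array(c['t'])
    o=-R.T@t; d=R.T@np.linalg.inv(K)@np.array([u,v,1.]); return o+d*(z-o[2])/d[2]
def pts(c,d):
    K,R,t=c['intrinsics'],np.array(c['R']),np.array(c['t'])
    v,u=np.indices(d.shape); p=np.stack([(u-K[0,2])/K[0,0]*d,(v-K[1,2])/K[1,1]*d,d],-1)-t
    P=p@R; P[d==0]=np.nan; return P
E
python3 - <<'E'
from h import *
f=np.load('top0.npz');p,d=f['p'],f['d'];c=get_calibration('top');P=pts(c,d)
hsv=cv2.cvtColor(p,cv2.COLOR_RGB2HSV)
nb=((hsv[...,1]<110)).astype(np.uint8)
n,l,s,ce=cv2.connectedComponentsWithStats(nb)
for i in range(1,n):
    x,y,w,h,a=s[i]
    if 60<a<6000 and 130<y<300 and 60<x<412:
        m=l==i; cn=max(cv2.findContours(m.astype(np.uint8),0,1)[0],key=cv2.contourArea)
        print((x,y,w,h,a),ce[i].round(1),'zmax %.3f'%np.nanpercentile(P[m][:,2],95),ray(c,*ce[i],0.0)[:2].round(3),cv2.minAreaRect(cn))
for nm,(u,v) in dict(sq=(297,195),rd=(292,247)).items():
    Q=P[v-18:v+18,u-18:u+18].reshape(-1,3)
    for a,b in((.1,.14),(.06,.1)):
        q=Q[(Q[:,2]>a)&(Q[:,2]<b)]; print(nm,a,len(q),q.mean(0).round(3),q.min(0).round(3),q.max(0).round(3))
# tray rect at plane
a=cv2.resize(p[150:280,250:410],None,fx=4,fy=4,interpolation=cv2.INTER_CUBIC)
f=np.load('side0.npz');b=cv2.resize(f['p'][180:280,220:350],None,fx=5,fy=5,interpolation=cv2.INTER_CUBIC)
cv2.imwrite('pics/c1.png',a[:,:,::-1])
cv2.imwrite('pics/c2.png',b[:,:,::-1])
E
```

```text
(np.int32(283), np.int32(137), np.int32(25), np.int32(39), np.int32(483)) [295.4 159.6] zmax 0.055 [0.751 0.333] ((294.48455810546875, 155.47918701171875), (20.51681137084961, 39.64141082763672), 8.426968574523926)
(np.int32(352), np.int32(144), np.int32(35), np.int32(29), np.int32(502)) [367.4 158.2] zmax 0.090 [0.763 0.076] ((366.835693359375, 156.90087890625), (25.65427017211914, 33.744415283203125), 64.79888153076172)
(np.int32(324), np.int32(152), np.int32(24), np.int32(25), np.int32(456)) [335.7 164. ] zmax 0.060 [0.739 0.189] ((335.5000305175781, 164.00001525878906), (21.920310974121094, 24.748737335205078), 45.0)
(np.int32(128), np.int32(168), np.int32(19), np.int32(49), np.int32(333)) [137.6 192.6] zmax 0.013 [0.616 0.887] ((137.11231994628906, 191.9243621826172), (10.197927474975586, 49.98420333862305), 11.040940284729004)
(np.int32(107), np.int32(177), np.int32(19), np.int32(50), np.int32(163)) [117.1 200.5] zmax 0.022 [0.585 0.958] ((117.29615783691406, 201.41921997070312), (51.483299255371094, 9.121402740478516), 74.74488067626953)
(np.int32(162), np.int32(178), np.int32
[... 2054 characters left out ...]
315), np.int32(267), np.int32(22), np.int32(21), np.int32(189)) [325.8 277.8] zmax 0.044 [0.336 0.216] ((326.5615234375, 276.6076965332031), (22.10186004638672, 18.769039154052734), 15.255118370056152)
(np.int32(249), np.int32(274), np.int32(15), np.int32(12), np.int32(113)) [256.2 279.7] zmax 0.008 [0.323 0.459] ((256.323486328125, 279.70587158203125), (7.71743631362915, 15.263373374938965), 59.036251068115234)
sq 0.1 147 [0.613 0.328 0.123] [0.592 0.308 0.104] [0.634 0.348 0.134]
sq 0.06 124 [0.606 0.329 0.077] [0.583 0.299 0.062] [0.643 0.357 0.099]
rd 0.1 62 [0.438 0.338 0.123] [0.424 0.323 0.1  ] [0.453 0.356 0.136]
rd 0.06 157 [0.437 0.338 0.087] [0.41  0.312 0.061] [0.463 0.362 0.1  ]
```

View pics/c1.png

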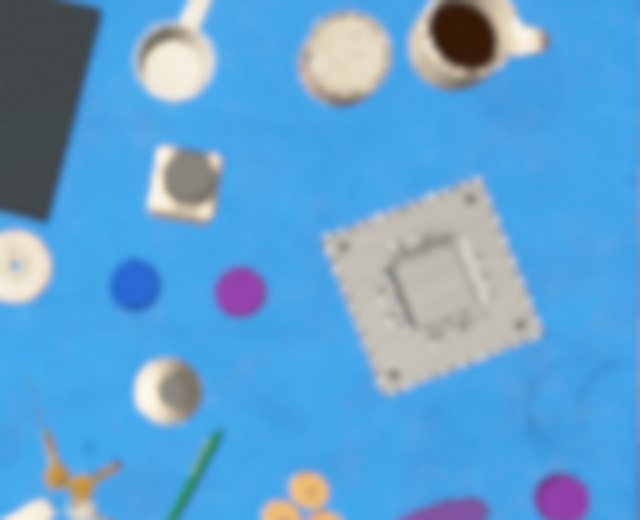

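The crop shows the square bottle with its grey cap at about (190,180), which is full-frame (297,195), so the choice holds. The tray is at about (432,285) in the crop. Bottle ≈ (0.613, 0.328), cap top measured at 0.128 against 0.126 expected. Tray ≈ (0.537, 0.108). I turn the gripper, then go above the bottle.

```bash
python3 -m handwheel '[[85,0,0,-0.5,1],[85,0,0,-0.5,1],[85,0,0,-0.5,1],[85,0,0,-0.5,1],[85,0,0,-0.5,1],[85,0,0,-0.5,1],[85,0,0,-0.5,1]]' 60 && python3 -m handwheel '[[85,-0.98,0.945,0,0],[85,-0.98,0.945,0,0],[85,-0.98,0.945,0,0],[85,-0.98,0.945,0,0],[85,-0.98,0.945,0,0],[85,-0.98,0.945,0,0],[85,-0.98,0.945,0,0],[85,-0.98,0.945,0,0]]' && python3 -m handwheel '[[85,-0.98,0.945,0,0],[85,-0.98,0.945,0,0],[85,-0.98,0.945,0,0],[85,-0.98,0.945,0,0],[85,-0.98,0.945,0,0],[85,-0.98,0.945,0,0],[85,-0.98,0.945,0,0],[85,-0.98,0.945,0,0],[85,0,0,0,0],[85,0,0,0,0],[85,0,0,0,0]]'
python3 - <<'E'
from h import *
c=get_calibration('wrist');p,d=capture('wrist');cv2.imwrite('pics/w1.png',p[:,:,::-1]);np.savez('w1.npz',p=p,d=d,K=c['intrinsics'],R=c['R'],t=c['t'])
print(c, get_obs()['ee_pos'])
c=get_calibration('top');f=np.load('top0.npz')
hsv=cv2.cvtColor(f['p'],cv2.COLOR_RGB2HSV);nb=(hsv[...,1]<110).astype(np.uint8);n,l,s,ce=cv2.connectedComponentsWithStats(nb)
cn=max(cv2.findContours((l==l[221,335]).astype(np.uint8),0,1)[0],key=cv2.contourArea)
q=np.array([ray(c,*x,0.008)[:2] for x in cn[:,0]],np.float32);print('tray',cv2.minAreaRect(q))
E
```

```text
clock: 0.68
ee_pos: [0.2273, 0.5278, 0.3012]
orientation: [0.586, 0.81, -0.001, 0.0]
wrist_force: [-0.3, -0.1, -0.7]
gripper_width: 0.0846
finger_force: 0.0
clock: 1.35
ee_pos: [0.4216, 0.4267, 0.3008]
orientation: [0.584, 0.812, -0.0, -0.0]
wrist_force: [-0.0, 0.6, 0.6]
gripper_width: 0.0848
finger_force: 0.0
clock: 2.27
ee_pos: [0.6134, 0.3272, 0.3005]
orientation: [0.584, 0.812, -0.001, -0.001]
wrist_force: [-0.5, 0.3, 0.3]
gripper_width: 0.0849
finger_force: 0.0
{'intrinsics': array([[346.4461419 ,   0.        , 274.70547254],
       [  0.        , 346.4461419 , 205.50061036],
       [  0.        ,   0.        ,   1.        ]]), 'R': array([[ 0.94767724,  0.31922101, -0.00240988],
       [ 0.30544026, -0.90451963,  0.29757434],
       [ 0.0928122 , -0.2827405 , -0.95469561]]), 't': array([-0.68453672,  0.04899953,  0.48075208])} [0.61310638 0.32760782 0.30087753]
tray ((0.5367178320884705, 0.10886956751346588), (0.15369033813476562, 0.15524914860725403), 22.690616607666016)
```

View pics/w1.png

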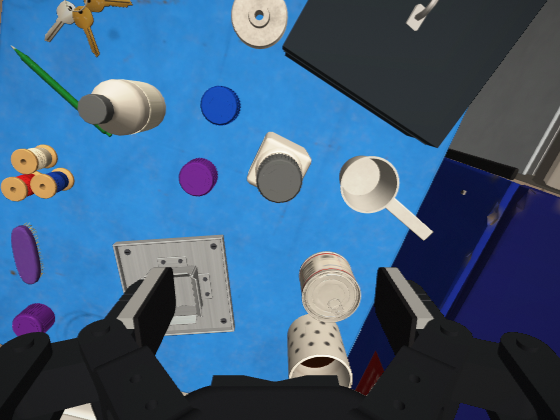

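The wrist view shows the ribbed cap at (279,178) on its square body, with corners near (268,132), (312,150) and (249,176). The tray is at lower left, and its upper corners are (114,243) and (221,236).

```bash
python3 - <<'E'
from h import *
f=np.load('w1.npz');p,d=f['p'],f['d'];c=dict(intrinsics=f['K'],R=f['R'],t=f['t']);P=pts(c,d)
box=np.zeros(d.shape,bool);box[120:215,235:325]=1
hsv=cv2.cvtColor(p,cv2.COLOR_RGB2HSV)
m=box&(hsv[...,1]<60)&(P[...,2]>.117)&(P[...,2]<.14)
cn=max(cv2.findContours(m.astype(np.uint8),0,1)[0],key=cv2.contourArea);(u,v),r=cv2.minEnclosingCircle(cn)
print('cap',u,v,r,ray(c,u,v,.126),np.nanmedian(P[m],0))
for a,b in((.068,.085),(.03,.06),(.005,.06)):
    q=P[box&(hsv[...,1]<80)&(P[...,2]>a)&(P[...,2]<b)]; print(a,len(q),cv2.minAreaRect(q[:,:2].astype(np.float32)),np.percentile(q[:,2],50))
m=box&(hsv[...,1]<100);n,l,s,ce=cv2.connectedComponentsWithStats(m.astype(np.uint8))
cn=max(cv2.findContours((l==l[178,279]).astype(np.uint8),0,1)[0],key=cv2.contourArea)
ap=cv2.approxPolyDP(cn,4,True)[:,0];
for x in ap: print(x,ray(c,*x,.078)[:2].round(4))
# tray
b=np.zeros(d.shape,bool);b[225:345,105:240]=1
q=P[b&(hsv[...,1]<60)&(P[...,2]>.004)&(P[...,2]<.02)];print('tray',len(q),cv2.minAreaRect(q[:,:2].astype(np.float32)))
for x in((114,243),(221,236),(234,330)):print(ray(c,*x,.012)[:2])
E
```

```text
cap 278.7689208984375 179.04330444335938 23.320865631103516 [0.61525266 0.33074319 0.126     ] [0.61543192 0.33027139 0.12554662]
0.068 939 ((0.6157695651054382, 0.329213410615921), (0.05497974157333374, 0.05557461827993393), 82.345458984375) 0.07688839469009691
0.03 131 ((0.606478750705719, 0.3469375669956207), (0.06972146034240723, 0.03237790986895561), 31.62881088256836) 0.04699884377283691
0.005 211 ((0.6064563393592834, 0.3469739854335785), (0.06972146034240723, 0.032463449984788895), 31.62881088256836) 0.03856651799594223
[268 132] [0.5926 0.364 ]
[247 180] [0.5871 0.3085]
[269 200] [0.6166 0.2947]
[282 202] [0.6309 0.2971]
[297 193] [0.6431 0.3121]
[311 159] [0.6445 0.3519]
[303 147] [0.6322 0.3611]
tray 3772 ((0.5377328991889954, 0.10868851095438004), (0.14999721944332123, 0.15065455436706543), 22.68871307373047)
[0.442467   0.15158896]
[0.5765077  0.20762643]
[0.63550214 0.07078667]
```

```bash
python3 -m handwheel '[[85,0.075,0.15,0.94,0],[85,0,0,0.94,0],[85,0,0,0.94,0],[85,0,0,0.94,0],[85,0,0,0.94,0],[85,0,0,0.94,0],[85,0,0,0.94,0],[85,0,0,0.94,0],[85,0,0,0.94,0],[85,0,0,0.94,0],[85,0,0,0.94,0],[85,0,0,0,0]]' && python3 -m handwheel '[[85,0,0,0,0],[30,0,0,0,0],[30,0,0,0,0],[30,0,0,0,0],[30,0,0,0,0],[30,0,0,0,0],[30,0,0,0,0],[30,0,0,0,0],[30,0,0,0,0],[30,0,0,0,0],[30,0,0,0,0]]' 60
```

```text
clock: 3.32
ee_pos: [0.6124, 0.3296, 0.09]
orientation: [0.583, 0.812, -0.003, -0.002]
wrist_force: [-1.5, -1.3, -0.9]
gripper_width: 0.0849
finger_force: 0.0
clock: 4.23
ee_pos: [0.6169, 0.3298, 0.0956]
orientation: [0.584, 0.812, 0.001, 0.0]
wrist_force: [-1.9, -0.8, 5.1]
gripper_width: 0.043
finger_force: 60.1
```

```bash
python3 -m handwheel '[[30,0,0,-0.5,0],[30,0,0,-0.7,0],[30,0,0,-0.7,0],[30,0,0,-0.7,0],[30,0,0,-0.7,0],[30,0,0,-0.7,0],[30,0,0,-0.5,0],[30,0,0,0,-0.74],[30,0,0,0,-0.74],[30,0,0,0,-0.74],[30,0,0,0,-0.74],[30,0,0,0,-0.74]]' && python3 -m handwheel '[[30,0,0,0,-0.74],[30,0,0,0,0],[30,0,0,0,0],[30,0,0,0,0]]'
python3 - <<'E'
from h import *
o=get_obs();q=o['orientation'];a,b=q[0],q[1];x=np.array([2*a*a-1,2*a*b]);y=np.array([2*a*b,2*b*b-1])
d=np.array([.5375,.1087])-o['ee_pos'][:2]
print(o['ee_pos'],np.degrees(np.arctan2(y[1],y[0])),'units x,y',x@d/.02,y@d/.02,o['qpos'],o['wrist_force'])
E
```

```text
clock: 5.23
ee_pos: [0.6163, 0.3295, 0.1851]
orientation: [0.389, 0.921, 0.0, 0.0]
wrist_force: [0.2, -0.2, -2.6]
gripper_width: 0.0427
finger_force: 63.3
clock: 5.57
ee_pos: [0.6164, 0.3295, 0.1847]
orientation: [0.351, 0.937, 0.0, 0.0]
wrist_force: [-0.3, -0.3, -4.0]
gripper_width: 0.0427
finger_force: 63.3
[0.61638908 0.32946391 0.18474846] 48.946853042299914 units x,y -4.27491643785883 -10.914466033328438 [ 3.21517932e-01  4.88920402e-01  1.30372555e+00 -6.98408302e-06
  1.34885960e+00 -5.32764276e-01] [-0.33547445 -0.30642664 -4.00537785]
```

```bash
python3 -m handwheel '[[30,-0.3,-0.78,0,0],[30,-0.31,-0.78,0,0],[30,-0.3,-0.78,0,0],[30,-0.31,-0.78,0,0],[30,-0.3,-0.78,0,0],[30,-0.31,-0.78,0,0],[30,-0.3,-0.78,0,0],[30,-0.31,-0.78,0,0],[30,-0.3,-0.78,0,0],[30,-0.31,-0.78,0,0],[30,-0.3,-0.78,0,0],[30,-0.31,-0.78,0,0]]' && python3 -m handwheel '[[30,-0.31,-0.78,0,0],[30,-0.3,-0.78,0,0],[30,0,0,0,0],[30,0,0,0,0],[30,0,0,0,0],[30,0,0,0,0]]'
python3 - <<'E'
from h import *
for n in('wrist','side'):
    c=get_calibration(n);p,d=capture(n);np.savez(n+'2.npz',p=p,d=d,K=c['intrinsics'],R=c['R'],t=c['t'])
    cv2.imwrite(f'pics/{n}2.png',p[:,:,::-1] if n=='wrist' else cv2.resize(p[150:350,230:450],None,fx=3,fy=3)[:,:,::-1])
E
```

```text
clock: 6.57
ee_pos: [0.5488, 0.1393, 0.1849]
orientation: [0.35, 0.937, 0.0, 0.0]
wrist_force: [0.8, -0.4, -4.3]
gripper_width: 0.0428
finger_force: 63.3
clock: 7.07
ee_pos: [0.5382, 0.109, 0.1848]
orientation: [0.35, 0.937, 0.0, 0.0]
wrist_force: [0.4, -0.5, -4.3]
gripper_width: 0.0427
finger_force: 63.3
```

View pics/wrist2.png

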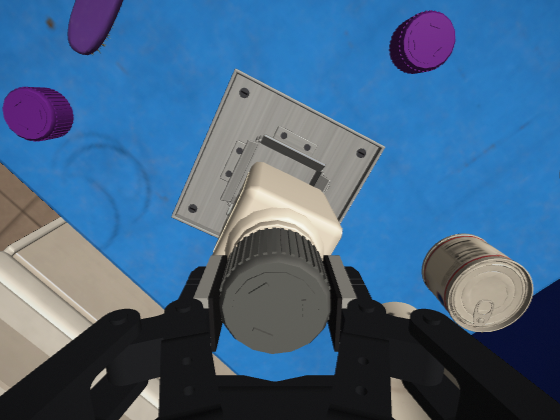

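View pics/side2.png

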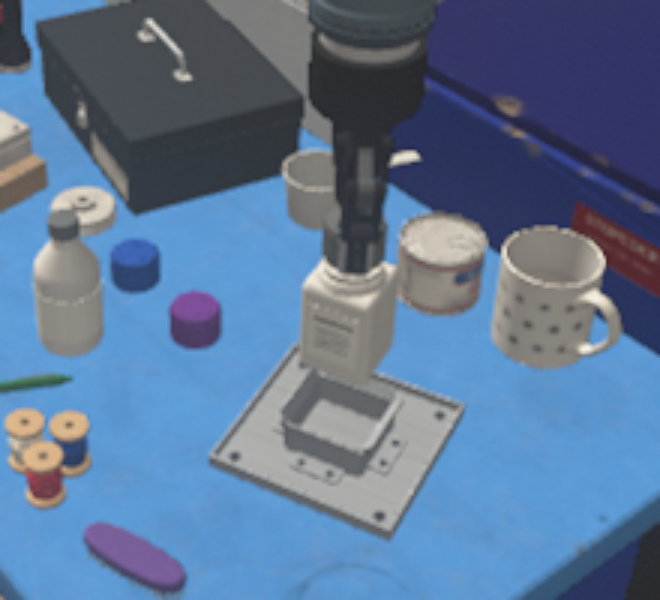

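The wrist view shows the bottle held upright over the tray. The body's far edge runs from about (254,163) to (328,195), and the tray edge from (237,70) to (383,147), nearly parallel. The side view shows it clear above the socket.

```bash
python3 - <<'E'
from h import *
f=np.load('wrist2.npz');p,d=f['p'],f['d'];c=dict(intrinsics=f['K'],R=f['R'],t=f['t']);P=pts(c,d)
hsv=cv2.cvtColor(p,cv2.COLOR_RGB2HSV)
b=np.zeros(d.shape,bool);b[55:255,165:390]=1
Z=P[...,2]
def rect(m,nm):
    q=P[m];print(nm,len(q),cv2.minAreaRect(q[:,:2].astype(np.float32)),np.median(q[:,2]))
rect(b&(hsv[...,1]<70)&(Z>.003)&(Z<.02),'tray')
rect(b&(Z>.026)&(Z<.042),'lips')
bb=b.copy();bb[:,:215]=0;bb[:,350:]=0
rect(bb&(Z>.085)&(Z<.178),'body')
rect(bb&(Z>.160)&(Z<.172),'shoulder')
rect(bb&(Z>.085)&(Z<.12),'lowbody')
# shoulder edges
m=bb&(Z>.085)&(Z<.178)
cn=max(cv2.findContours(m.astype(np.uint8),0,1)[0],key=cv2.contourArea)
for x in cv2.approxPolyDP(cn,5,True)[:,0]:print(x,P[x[1],x[0]].round(3),ray(c,*x,.169)[:2].round(4))
for x in((237,70),(383,147),(173,216)):print('tray',ray(c,*x,.012)[:2].round(4))
E
```

```text
tray 12290 ((0.5377503037452698, 0.10836266726255417), (0.1495174616575241, 0.14942112565040588), 22.756481170654297) 0.0040515120025543085
lips 1644 ((0.5214916467666626, 0.1163279265165329), (0.09563808143138885, 0.059744223952293396), 62.548465728759766) 0.03446100912828265
body 6449 ((0.5251864194869995, 0.11868198215961456), (0.06999090313911438, 0.03865433484315872), 52.10822677612305) 0.1637464463160344
shoulder 3563 ((0.5261905193328857, 0.12030279636383057), (0.0654287338256836, 0.03660045191645622), 49.54841995239258) 0.16524870762400387
lowbody 634 ((0.5204268097877502, 0.11857767403125763), (0.07063344866037369, 0.03330334648489952), 62.22178649902344) 0.10820287948220095
[252 165] [0.503 0.118 0.094] [0.4959 0.1309]
[215 254] [0.519 0.084 0.162] [0.5172 0.0869]
[229 254] [0.521 0.093 0.171] [0.5218 0.0922]
[253 227] [0.517 0.113 0.175] [0.5189 0.1108]
[274 223] [0.522 0.122 0.177] [0.524  0.1199]
[298 230] [0.531 0.128 0.178] [0.5344 0.1264]
[320 254] [0.551 0.127 0.171] [0.5515 0.1265]
[330 254] [0.557 0.13  0.165] [0.5548 0.1303]
[341 227] [0.551 0.142 0.158] [0.5469 0.1433]
[322 192] [0.549 0.142 0.094] [0.5271 0.1472]
[263 162] [0.507 0.125 0.095] [0.4982 0.1356]
tray [0.4425 0.1485]
tray [0.5767 0.2043]
tray [0.4986 0.0131]
```

```bash
python3 -m handwheel '[[30,0,0,0.6,0],[30,0,0,0.6,0],[30,0,0,0.5,0],[30,0,0,0.4,0],[30,0,0,0.3,0],[30,0,0,0.3,0],[30,0,0,0.3,0],[30,0,0,0.2,0],[30,0,0,0,0],[30,0,0,0,0]]' && python3 -m handwheel '[[30,0,0,0.2,0],[30,0,0,0.2,0],[30,0,0,0.15,0],[30,0,0,0.15,0],[30,0,0,0,0],[30,0,0,0,0]]'
```

```text
clock: 8.0
ee_pos: [0.5379, 0.1085, 0.1204]
orientation: [0.349, 0.937, -0.0, -0.0]
wrist_force: [0.6, 0.1, -3.7]
gripper_width: 0.0426
finger_force: 63.2
clock: 8.5
ee_pos: [0.5377, 0.1085, 0.1062]
orientation: [0.349, 0.937, -0.0, -0.0]
wrist_force: [-0.3, 1.0, -4.3]
gripper_width: 0.0426
finger_force: 63.3
```

```bash
python3 -m handwheel '[[30,0,0,0.1,0],[30,0,0,0.1,0],[30,0,0,0,0],[30,0,0,0,0]]' && python3 -m handwheel '[[30,0,0,0.07,0],[30,0,0,0.07,0],[30,0,0,0,0],[30,0,0,0,0]]'
```

```text
clock: 8.83
ee_pos: [0.5378, 0.1085, 0.1023]
orientation: [0.349, 0.937, -0.0, -0.0]
wrist_force: [-0.0, 0.5, -3.1]
gripper_width: 0.0426
finger_force: 63.3
clock: 9.17
ee_pos: [0.5385, 0.1084, 0.1006]
orientation: [0.349, 0.937, 0.0, 0.001]
wrist_force: [-1.4, -1.1, 3.2]
gripper_width: 0.0425
finger_force: 64.1
```

```bash
python3 -m handwheel '[[30,0,0,0.05,0],[30,0,0,0.05,0],[30,0,0,0,0],[30,0,0,0,0],[30,0,0,0,0]]' && python3 -m handwheel '[[30,0,0,0.05,0],[30,0,0,0.05,0],[30,0,0,0,0],[30,0,0,0,0]]'
```

```text
clock: 9.58
ee_pos: [0.5386, 0.1084, 0.0987]
orientation: [0.349, 0.937, 0.0, 0.001]
wrist_force: [-3.0, -1.2, 7.1]
gripper_width: 0.0425
finger_force: 64.4
clock: 9.92
ee_pos: [0.5387, 0.1084, 0.0971]
orientation: [0.349, 0.937, 0.0, 0.001]
wrist_force: [-2.9, -1.6, 9.8]
gripper_width: 0.0427
finger_force: 64.7
```

```bash
python3 -m handwheel '[[30,0,0,0.075,0],[30,0,0,0,0],[30,0,0,0,0]]' && python3 -m handwheel '[[30,0,0,0,-0.4],[30,0,0,0,-0.4],[30,0,0,0,-0.4],[30,0,0,0,-0.4],[30,0,0,0,0],[30,0,0,0,0]]'
```

```text
clock: 10.17
ee_pos: [0.5388, 0.1085, 0.0958]
orientation: [0.349, 0.937, 0.0, 0.001]
wrist_force: [-4.1, -0.5, 11.9]
gripper_width: 0.0425
finger_force: 64.9
clock: 10.67
ee_pos: [0.5392, 0.1086, 0.096]
orientation: [0.258, 0.966, 0.0, 0.001]
wrist_force: [-3.9, -1.0, 11.2]
gripper_width: 0.0424
finger_force: 64.9
```

```bash
python3 -m handwheel '[[30,0,0,0.025,0],[30,0,0,0,-0.5],[30,0,0,0,-0.5],[30,0,0,0,-0.5],[30,0,0,0,-0.5],[30,0,0,0,-0.5],[30,0,0,0,-0.5],[30,0,0,0,-0.5],[30,0,0,0,-0.5],[30,0,0,0,0]]' && python3 -m handwheel '[[30,0,0,0,-0.5],[30,0,0,0,-0.5],[30,0,0,0,-0.5],[30,0,0,0,-0.5],[30,0,0,0,-0.5],[30,0,0,0,-0.5],[30,0,0,0,-0.5],[30,0,0,0,-0.5],[30,0,0,0,0],[30,0,0,0,0],[30,0,0,0,0]]'
python3 - <<'E'
from h import *
o=get_obs();a,b=o['orientation'][:2];print(np.degrees(np.arctan2(2*b*b-1,2*a*b)),o['ft_torque'],o['qpos'])
c=get_calibration('wrist');p,d=capture('wrist');cv2.imwrite('pics/w3.png',p[:,:,::-1])
E
```

```text
clock: 11.5
ee_pos: [0.5392, 0.1085, 0.0956]
orientation: [0.019, 1.0, 0.0, 0.001]
wrist_force: [-4.2, -0.4, 12.1]
gripper_width: 0.0425
finger_force: 65.0
clock: 12.42
ee_pos: [0.5391, 0.1084, 0.0956]
orientation: [-0.217, 0.976, -0.0, 0.001]
wrist_force: [-3.0, -1.5, 11.7]
gripper_width: 0.0424
finger_force: 65.0
115.11180636872758 [-0.08647855  0.64489894  0.03312388] [-1.73536570e-02  2.86541630e-01  1.77831889e+00 -2.60154241e-04
  1.07397304e+00 -2.02630919e+00]
```

View pics/w3.png

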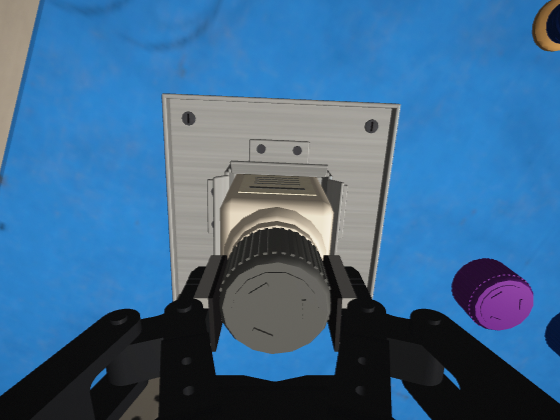

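The bottle stands square in the socket. The arrow marks on the cap sit where they did relative to the gripper, so the cap turned 66° with it without slipping. Now I lift gently.

```bash
python3 -m handwheel '[[30,0,0,-0.1,0],[30,0,0,-0.1,0],[30,0,0,-0.1,0],[30,0,0,-0.1,0],[30,0,0,-0.05,0],[30,0,0,0,0],[30,0,0,0,0],[30,0,0,0,0]]'
```

```text
clock: 13.13
ee_pos: [0.5379, 0.1086, 0.1025]
orientation: [-0.217, 0.976, 0.0, 0.0]
wrist_force: [1.4, -0.2, 1.2]
gripper_width: 0.0425
finger_force: 63.8
```

```bash
python3 -m handwheel '[[30,0,0,-0.1,0],[30,0,0,-0.1,0],[30,0,0,-0.2,0],[30,0,0,-0.2,0],[30,0,0,-0.4,0],[30,0,0,-0.5,0],[30,0,0,-0.5,0],[30,0,0,-0.5,0],[30,0,0,-0.4,0],[30,0,0,-0.3,0],[30,0,0,0,0],[30,0,0,0,0]]' && python3 -m handwheel '[[30,0,0,0,0],[30,0,0,0,0],[30,0,0,0,0],[30,0,0,0,0]]'
python3 - <<'E'
from h import *
p,d=capture('side');P=pts(get_calibration('side'),d);cv2.imwrite('pics/s4.png',cv2.resize(p[150:350,230:450],None,fx=3,fy=3)[:,:,::-1])
E
```

```text
clock: 14.13
ee_pos: [0.5381, 0.1085, 0.1671]
orientation: [-0.217, 0.976, -0.0, 0.0]
wrist_force: [-0.0, 0.4, -0.1]
gripper_width: 0.0426
finger_force: 63.7
clock: 14.47
ee_pos: [0.5376, 0.1085, 0.1662]
orientation: [-0.217, 0.976, 0.0, -0.0]
wrist_force: [-0.5, 0.2, -0.4]
gripper_width: 0.0425
finger_force: 63.7
```

View pics/s4.png

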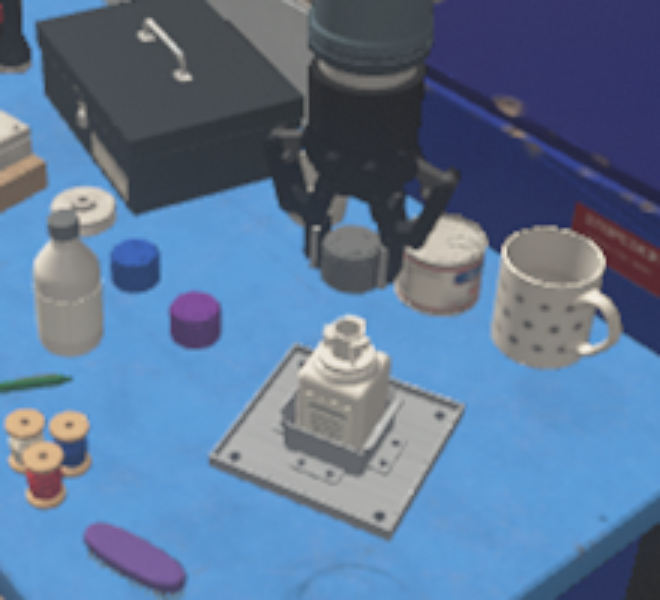

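The side view shows the cap held level at about (352,258). The open neck is below it at (348,325), and the bottle is upright and seated in the socket, so I hand in.

```bash
python3 -c "
from station import *
print(job_done())"
```

```text
the job is handed in; nothing more can be done
None
```

The job is handed in: the square bottle stands open in the socket, with its cap held level and still about 5 cm above the mouth at about 14.5 s of the 48 s; no verdict came back.

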